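# Open the filter box of the bench dust extractor

## Task

The filter of the bench dust extractor is to be changed: draw the metal screen straight up out of the channels at the front of the filter box and stand it in a slot of the wooden rack, while the lid stays down. Then try the lid by its round knob: if it comes, lift it; if it is caught, turn the knob a quarter turn to free it and then lift it. Finish while still holding the lid open, at least 35 degrees, so that I can reach in (it falls shut if let go); leave the other things on the bench where they are.

Things in the scene. Friction and masses are not known exactly. Their poses are not given: they have to be found in the camera images.
- filter_box: Grey sheet-steel box fixed to the bench, 180 mm deep (x), 200 mm wide (y); top of the closed lid 88 mm above the bench. Origin: middle of its underside, on the bench. Its x axis points from the inlet front (robot's side) to the lid's hinge at the back, z up.
- channels (a point): Middle of the floor of the slot formed by two upright channels, open at the top, before the box's inlet: 10 mm above the bench, 100 mm in front of the box's origin. Slot 11 mm wide (x); channel tops 78 mm above the bench (front flares 81 mm), so the screen must rise 75 mm to come clear.
- screen: Flat wire-mesh screen in an aluminium frame, 140 mm wide (y), 122 mm high (z), 8 mm thick (x), about 0.16 kg, standing in the channels at the start, its top 132 mm above the bench. Origin: middle of its lower edge, z up. Two lugs at y = +-46 mm, 79 to 82 mm above the lower edge, reach 22 mm to its +x side over the lid's front edge, so it has to come out before the lid.
- screen_top (a point): Middle of the screen's top edge. Below it the frame's plain top bar is 18 mm high: grip it here across its 8 mm thickness (screen's x). In the channels, 62 mm are free behind it up to the knob.
- rack: Low wooden rack fixed to the bench, 104 mm (x) by 150 mm (y), 59 mm high. Origin: middle of its underside. Two slots along its y axis, 14 mm wide; floor 12 mm above the bench, walls upright to 48 mm, above that roof-shaped teeth that lead in from 18 mm either side. The screen stands in a slot square to the rack's x, either way round, mid-length over the rack's middle, and leans little.
- rack_slot_near (a point): Middle of the floor of the rack's slot nearer the robot (rack x = -18 mm).
- rack_slot_far (a point): Middle of the floor of the rack's slot farther from the robot (rack x = +18 mm).
- lid (a joint): Opening angle of the lid, rad: 0 closed, grows as the front edge rises, stop at 1.25. Hinged along its back edge; falls shut by itself from any angle. Lifting it at the knob takes about 3 N if the tool tilts along with the lid or lets the knob pivot between the pads, more if it is held stiffly.
- knob_grip (a point): On the axis of the lid's round black knob, 2 mm above mid-height: 30 mm above the lid's top, 118 mm above the bench when closed, 110 mm from the hinge. Knob 34 mm in diameter, 28 mm high, on a 20 mm stem, knurled all round, no mark; it turns about the lid's normal without end, either way, against 0.06 N m. A tug tells: free, the lid rises; caught, it stops after 2 to 4 mm (15 N is plenty).
- t_bar (a point): Hidden under the lid, on the knob's axis: the knob's T-bar, middle of the opening it must pass. It passes within about 50 degrees of one direction, so a quarter turn (90 degrees either way, lid let down first) frees a caught lid, and catches a free one. How the bar stands at the start varies and cannot be seen.
- lid_hinge (a point): Middle of the lid's hinge axis, 84 mm above the bench at the back edge of the box; the axis runs along the box's y.
- mug_1: Striped mug, 95 mm high, standing behind the filter box; to be left alone. Origin: middle of its underside.
- grid_box_1: Small clear box with a grid of compartments, 70 x 78 x 28 mm, standing behind and left of the filter box; to be left alone. Origin: middle of its underside.
- ring_clamp: Wooden ring clamp, 133 mm long, lying near the front edge of the bench; to be left alone. Origin: middle of its underside.
- polish_bottle: White bottle with black cap, 35 mm across, 81 mm high, standing behind the filter box; to be left alone. Origin: middle of its underside.
Things that resemble listed ones, but are neither listed nor needed, are in the scene too. Of the things shaped like the screen, the aluminium one is meant.

How it is judged:
By the outcome, as a careful person would: the job done as asked, in the order asked, and still so for the second after the job is handed in, while the arm keeps its last pose, push and grip.
It also fails if it takes over 51 s, if anything falls off the work surface, if the arm or the gripper's body presses on something with over 40 N, if the wrist force passes 120 N, or if a joint passes its speed limit or range.

## Robot

A 7-joint arm with a two-finger parallel gripper is mounted at the origin on a cart in front of the work surface, level with it; the furniture and walls round the work are solid. World frame = base frame: x ahead of the robot, y to its left, z up, the work surface at z = 0. Lengths are in m, angles in degrees, forces in N, time in s.
With the tool pointing down it reaches from about 0.425 to 0.825 m from the base axis. Payload 3.6 kg.
Tool frame: the origin (TCP) lies at the very end of the fingers, on their centre line; the grasp point (between the pads) lies behind it (hold_point_z is the z of the grasp point in the tool frame, in m); z points along the fingers, y is the line along which they close (so a half turn about z gives the same grasp; the last joint's range is limited). The gripper opens to 85 mm and grips with 20 to 120 N. Pads are 22 mm wide; open, the fingers measure 114 mm over their backs; the gripper's body (76 mm by 85 mm) begins 54 mm behind the grasp point. The pads swing forward as they close: fully open they stand 13 mm farther back than shut.
Start: joints at [68.153, 35.231, -0.722, 81.555, 0.464, 63.22, -2.315], TCP at [0.226, -0.609, 0.194] pointing down, gripper open.
Joint ranges: [-178.69, 178.69], [-17.37, 117.87], [-77.05, 75.6], [15.02, 138.74], [-78.02, 258.01], [0.78, 113.62], [-162.83, 162.83]. Speed limits (degrees/s): [159.86, 159.86, 180, 180, 180, 180, 180].

## Interface

Orientations are given as a 3x3 rotation matrix whose columns are the frame's x, y, z axes.
In Python, from bench import state, capture, camera_info, finish_job, hold_point_z gives the robot as it stands. The module is installed in compiled form; this text tells all that it offers.
- The arm moves only by the shell command python3 -m crank 'ROWS'. ROWS is JSON, a list of rows, each a list of 3 entries, a list of its own where there are three numbers: the shift along the tool's x, y, z in mm, then the turn, a rotation vector about the tool's x, y, z in rad, then the finger opening in mm, from 0 to 85.4. A call has exactly 10 rows; each row is the pose to reach, as a shift and turn from the pose commanded when the call began, along the tool's axes at that moment; what a row does not reach only later rows make up. A row lasts 1/12 s, in which the tool goes at most 41.7 mm and 7.16 degrees, less where a joint would pass 70% of its speed; a pose out of reach is approached as far as the arm can. A call with a gripper value outside its range is refused whole. The fingers move at their own pace and stop on an object; the grip force is fixed at half the most. Time passes only in rows, so rows that repeat a pose let the fingers close, or fill a call up. It gives the time, the measured TCP pose, the force, the opening and the grip force at its end, in the units of the state.
- state(): the state, without advancing time (a new reading comes with each control period).
- capture(name): name is "side" or "top" or "wrist"; returns the picture (400x640x3 uint8, red, green, blue); there is no depth.
- camera_info(name): a dict with "K" (3x3 intrinsics, pixels), "extrinsics" (4x4, takes a point from camera to world coordinates); the wrist camera has in their place "mount" (4x4, takes a point from camera to tool coordinates, whose origin is the TCP and whose axes are the flange's). Camera axes: x right, y up, looking along -z (the intrinsics and any distortion apply to the point x, -y, -z); pixel columns grow to the right and rows downward; lengths in m; the calibration is good to about 2 mm. The wrist camera is an equidistant fisheye: a pixel r from the principal point sees the ray r / f radians off the axis. A picture is of the moment at which its call begins: read the wrist's pose just before it. camera_info takes no time and is no camera call.
- finish_job(): hands the job in; it is judged then, once.
The state is a dict: "time_s": time; "joints": joint angles; "joint_vel": joint speeds; "effort": joint torques, N m; "ee_pos": TCP position; "tcp_rot": TCP orientation; "wrist_force": force on the tool from outside, world axes, zero at the start; "moment": the same for the moment, N m; "gripper_width": finger opening in m; "gripper_force": force on a finger pad.
Only numpy, scipy, OpenCV 4.12 (cv2) and the standard library are available. Lean on these libraries where they do the work, as an engineer would, in place of code of your own. Each camera call takes 0.05 s, during which the arm holds its last target. There are 200 camera calls.

## Working session

There is one attempt and no reset: what is moved stays moved. The work goes in short steps, Python scripts to look and compute and a shell command to move; the robot and the scene stay as the last step left them, time stands still between calls to the robot, and variables do not carry over. Pictures are saved under pics/ and viewed, at most 10 in all, crops included, and the job is handed in when it is done.

```bash
mkdir -p pics; python3 - <<'E'
from bench import *
import cv2,numpy as np
s=state();print({k:np.round(v,3).tolist() for k,v in s.items()});print(hold_point_z)
for n in("side","top","wrist"):
    cv2.imwrite(f"pics/{n}0.png",capture(n)[:,:,::-1]);print(n,{k:np.round(v,4).tolist() if not isinstance(v,str) else v for k,v in camera_info(n).items()})
E
```

```text
{'time_s': 0.0, 'joints': [68.154, 35.291, -0.722, 81.643, 0.465, 63.222, -2.314], 'joint_vel': [0.103, 0.02, -0.047, 0.033, 0.097, -0.054, -0.119], 'effort': [0.0, -46.921, 0.259, -17.103, 0.01, 0.01, 0.0], 'ee_pos': [0.225, -0.609, 0.192], 'tcp_rot': [[0.938, 0.347, -0.001], [0.347, -0.938, 0.002], [-0.0, -0.003, -1.0]], 'wrist_force': [-0.266, -0.622, 0.282], 'moment': [0.022, 0.042, 0.015], 'gripper_force': 0.0, 'gripper_width': 0.085}
-0.0187
side {'K': [[462.0409, 0.0, 315.9183], [0.0, 462.0409, 203.3771], [0.0, 0.0, 1.0]], 'extrinsics': [[0.994, 0.0737, -0.081, 0.4652], [-0.1085, 0.5613, -0.8205, -0.6839], [-0.015, 0.8244, 0.5659, 0.7426], [0.0, 0.0, 0.0, 1.0]]}
top {'K': [[439.794, 0.0, 316.1392], [0.0, 439.794, 198.7717], [0.0, 0.0, 1.0]], 'extrinsics': [[0.0206, 0.9954, -0.094, 0.4555], [-0.9996, 0.0222, 0.0156, 0.2812], [0.0176, 0.0937, 0.9954, 1.1196], [0.0, 0.0, 0.0, 1.0]]}
wrist {'K': [[309.7069, 0.0, 317.2157], [0.0, 309.7069, 199.6237], [0.0, 0.0, 1.0]], 'mount': [[0.0001, 0.9472, 0.3207, 0.0823], [1.0, -0.0, -0.0001, 0.0004], [-0.0001, 0.3207, -0.9472, -0.18], [0.0, 0.0, 0.0, 1.0]]}
```

View pics/top0.png

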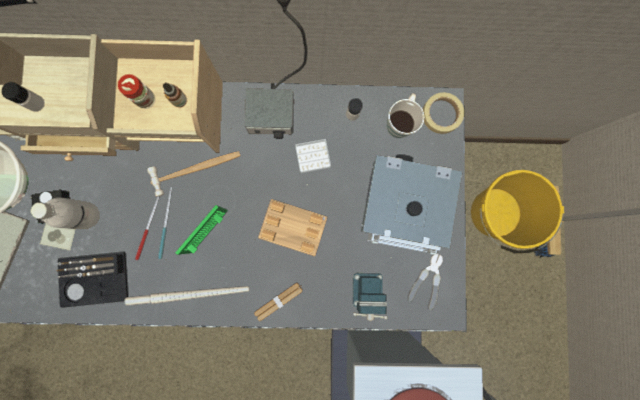

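View pics/side0.png

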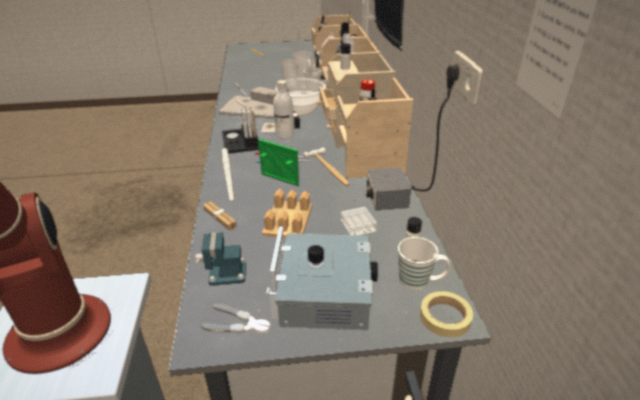

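The top view shows the filter box at (412,202) with its knob at (414,208), the screen along its front edge at about (370-438, 236-250), and the rack at (293,228). The things shaped like the screen are the aluminium one in the box's channels (top (404,243), side (277,250)) and the green one (top (202,231), side (279,162)). The aluminium one in the channels is the one meant. I'll confirm that in an enlarged crop.

```bash
python3 - <<'E'
import cv2,numpy as np
a=cv2.imread('pics/top0.png');b=cv2.imread('pics/side0.png')
A=cv2.resize(a[145:270,250:470],None,fx=3.6,fy=3.6,interpolation=cv2.INTER_CUBIC)[:, :800]
B=cv2.resize(b[180:300,255:385],(0,0),fx=3,fy=3,interpolation=cv2.INTER_CUBIC)
cv2.imwrite('pics/cropT.png',A);cv2.imwrite('pics/cropS.png',cv2.resize(b[180:330,200:400],None,fx=4,fy=4,interpolation=cv2.INTER_CUBIC))
E
```

```text
(no output)
```

View pics/cropT.png

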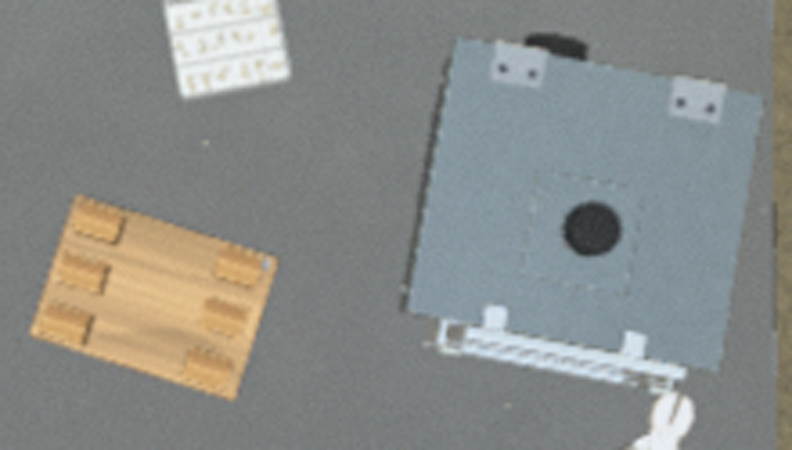

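View pics/cropS.png

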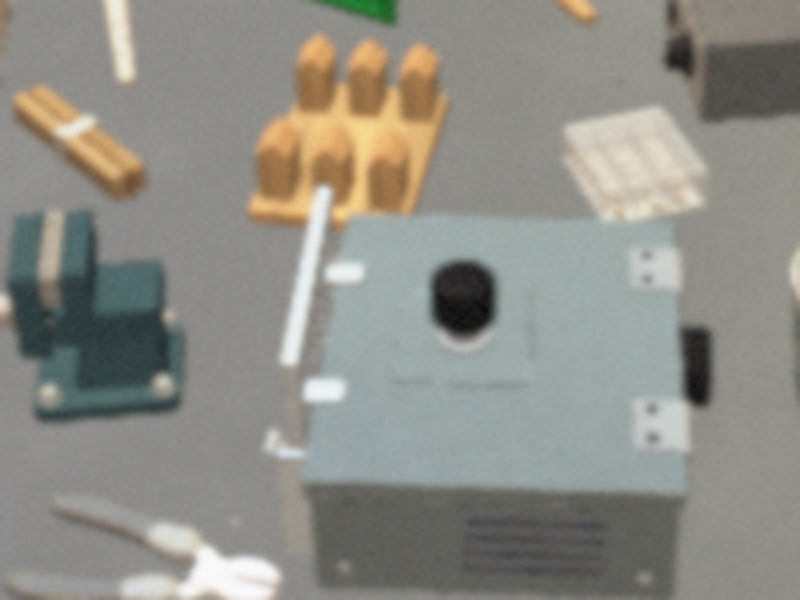

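The crops confirm it: the aluminium bar with its two lugs over the lid's front edge (top crop (467,330)-(685,372), lugs (495,317) and (634,345); side crop bar (325,190)-(289,362)) is the screen in the channels. The rack, with six teeth, lies at crop (155,297), and the knob at crop (592,229).

```bash
cat > h.py <<'E'
import numpy as np,cv2
from bench import *
def ray(n,uv):
    c=camera_info(n);K=np.array(c["K"]);E=np.array(c["extrinsics"])
    d=np.array([(uv[0]-K[0,2])/K[0,0],-(uv[1]-K[1,2])/K[1,1],-1.]);return E[:3,3],E[:3,:3]@d
def onz(n,uv,z):
    o,d=ray(n,uv);return o+d*(z-o[2])/d[2]
def wray(uv,s):
    c=camera_info("wrist");K=np.array(c["K"]);M=np.array(c["mount"])
    p=np.array([uv[0]-K[0,2],uv[1]-K[1,2]]);r=np.hypot(*p);t=r/K[0,0]
    d=np.array([np.sin(t)*p[0]/r,-np.sin(t)*p[1]/r,-np.cos(t)])
    R=np.array(s["tcp_rot"]);return np.array(s["ee_pos"])+R@M[:3,3],R@(M[:3,:3]@d)
def wonz(uv,s,z):
    o,d=wray(uv,s);return o+d*(z-o[2])/d[2]
def tri(a,b):
    A=[];B=[]
    for o,d in(a,b):
        d=d/np.linalg.norm(d);P=np.eye(3)-np.outer(d,d);A.append(P);B.append(P@o)
    return np.linalg.lstsq(np.vstack(A),np.hstack(B),rcond=None)[0]
E
python3 - <<'E'
from h import *
np.set_printoptions(precision=4,suppress=True)
T=lambda x,y:(250+(x+.5)/3.6-.5,145+(y+.5)/3.6-.5)
S=lambda x,y:(200+(x+.5)/4-.5,180+(y+.5)/4-.5)
lid=[onz("top",T(*p),.088) for p in((458,40),(763,97),(718,370),(407,312))]
print("lid",np.array(lid)[:,:2]);
for a,b in((0,1),(3,2),(3,0),(2,1)):
    d=lid[b]-lid[a];print(np.linalg.norm(d),np.degrees(np.arctan2(d[1],d[0])))
print("lidmid",np.mean(lid,0))
print("lid side",[onz("side",S(*p),.088)[:2] for p in((340,214),(672,218),(683,492),(305,482))])
img=cv2.imread("pics/top0.png");h=cv2.cvtColor(img,cv2.COLOR_BGR2HSV)
m=(img.max(2)<60).astype(np.uint8);n,l,st,c=cv2.connectedComponentsWithStats(m[200:218,405:425]);i=1+np.argmax(st[1:,4]);k=c[i]+[405,200]
print("knob px",k,st[i],onz("top",k,.130))
im=cv2.imread("pics/side0.png");m=(im.max(2)<60).astype(np.uint8)[240:266,300:330];n,l,st,c=cv2.connectedComponentsWithStats(m);i=1+np.argmax(st[1:,4]);ks=c[i]+[300,240]
print("knob tri",ks,st[i],tri(ray("top",k),ray("side",ks)))
m=((h[:,:,1]>60)&(h[:,:,0]<28)).astype(np.uint8);m[:190]=0;m[265:]=0;m[:,:250]=0;m[:,335:]=0
cn=max(cv2.findContours(m,0,2)[0],key=cv2.contourArea);print(cv2.minAreaRect(cn))
r=np.array([onz("top",T(*p),.012) for p in((80,196),(277,258),(237,400),(31,334))]);print("rack",r[:,:2],r.mean(0))
for a,b in((0,1),(3,2),(3,0),(2,1)):
    d=r[b]-r[a];print(np.linalg.norm(d),np.degrees(np.arctan2(d[1],d[0])))
for p in((467,330),(685,374)):print("bar top",onz("top",T(*p),.132))
for p in((325,190),(289,362)):print("bar side",onz("side",S(*p),.132))
E
```

```text
lid [[ 0.6591  0.1224]
 [ 0.6257 -0.0804]
 [ 0.4453 -0.049 ]
 [ 0.4788  0.1543]]
0.20550301718860012 -99.35604509992429
0.2060447547168165 -99.33593301499118
0.18319671229757478 -10.034268973486123
0.18311877738442336 -9.865048943970672
lidmid [0.5522 0.0368 0.088 ]
lid side [array([0.4746, 0.1548]), array([0.6622, 0.127 ]), array([ 0.6254, -0.0799]), array([ 0.4469, -0.0513])]
knob px [413.4607 207.7191] [ 2  2 15 14 89] [0.5335 0.0448 0.13  ]
knob tri [315.4466 254.1359] [  9   6  14  17 206] [0.5343 0.0413 0.1154]
((292.42236328125, 227.05517578125), (60.117008209228516, 41.830467224121094), 17.744670867919922)
rack [[0.5568 0.3756]
 [0.5163 0.2366]
 [0.417  0.2625]
 [0.4597 0.4067]] [0.4875 0.3203 0.012 ]
0.14482846247338016 -106.25241558751816
0.15037229583105544 -106.485531839598
0.10196568569487956 -17.76926740835037
0.10258118175037463 -14.66402442232529
bar top [0.4674 0.1221 0.132 ]
bar top [ 0.4429 -0.0143  0.132 ]
bar side [0.467  0.1206 0.132 ]
bar side [ 0.4434 -0.0141  0.132 ]
```

```bash
cat >> h.py <<'E'
from scipy.spatial.transform import Rotation as Ro
def Rd(yaw): # tool down, tool y at heading yaw (deg)
    a=np.radians(yaw);y=np.array([np.cos(a),np.sin(a),0]);z=np.array([0,0,-1.]);return np.column_stack([np.cross(y,z),y,z])
def plan(p,R,p0=None,R0=None):
    s=state();p0=np.array(s["ee_pos"]) if p0 is None else np.array(p0);R0=np.array(s["tcp_rot"]) if R0 is None else R0
    print("shift",np.round(R0.T@(np.array(p)-p0)*1e3,1).tolist(),"turn",np.round(Ro.from_matrix(R0.T@R).as_rotvec(),3).tolist())
E
python3 - <<'E'
from h import *
plan((.40,-.30,.23),Rd(-9.9))
plan((.455,.054,.21),Rd(-9.9),(.40,-.30,.23),Rd(-9.9))
E
```

```text
shift [270.9, -229.1, -36.8] turn [-0.002, -0.001, -1.043]
shift [358.2, -6.7, 20.0] turn [0.0, 0.0, 0.0]
```

```bash
python3 -m crank '[[[30,-25,-10],[0,0,-0.1],60],[[60,-50,-20],[0,0,-0.2],60],[[95,-80,-37],[0,0,-0.32],60],[[125,-106,-37],[0,0,-0.44],60],[[155,-131,-37],[0,0,-0.56],60],[[185,-156,-37],[0,0,-0.68],60],[[215,-182,-37],[0,0,-0.80],60],[[245,-207,-37],[0,0,-0.92],60],[[271,-229,-37],[-0.002,-0.001,-1.043],60],[[271,-229,-37],[-0.002,-0.001,-1.043],60]]'
python3 -m crank '[[[35,-1,2],[0,0,0],60],[[75,-2,4],[0,0,0],60],[[115,-2,6],[0,0,0],60],[[155,-3,8],[0,0,0],60],[[195,-4,11],[0,0,0],60],[[235,-4,13],[0,0,0],60],[[275,-5,15],[0,0,0],60],[[315,-6,18],[0,0,0],60],[[345,-7,20],[0,0,0],60],[[358,-7,20],[0,0,0],60]]'
python3 - <<'E'
from h import *
s=state();cv2.imwrite("pics/w1.png",capture("wrist")[:,:,::-1])
import json;json.dump({k:np.array(s[k]).tolist() for k in("ee_pos","tcp_rot","joints")},open("s1.json","w"))
print(s["time_s"],s["ee_pos"],s["tcp_rot"],s["joints"])
E
```

```text
time_s: 0.98
ee_pos: [0.405, -0.2918, 0.2311]
tcp_rot: [[0.155, 0.988, 0.004], [0.988, -0.155, 0.003], [0.004, 0.004, -1.0]]
wrist_force: [0.0, -0.1, -0.3]
gripper_width: 0.0604
gripper_force: 0.0
time_s: 1.82
ee_pos: [0.4548, 0.0587, 0.2099]
tcp_rot: [[0.165, 0.986, 0.001], [0.986, -0.165, 0.001], [0.001, 0.001, -1.0]]
wrist_force: [-0.1, -0.5, -0.0]
gripper_width: 0.0596
gripper_force: 0.0
1.8167 [0.45480216 0.05865121 0.2098763 ] [[ 1.65291495e-01  9.86244401e-01  8.38949392e-04]
 [ 9.86244080e-01 -1.65292318e-01  1.03176820e-03]
 [ 1.15624750e-03  6.56866364e-04 -9.99999116e-01]] [ 10.43461865  19.00683524 -27.26987345 109.86038775  10.63869999
  53.52942158 -31.42444652]
```

View pics/w1.png

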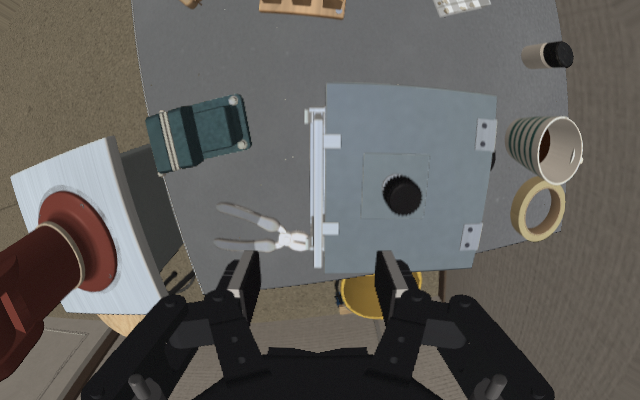

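The wrist view shows the screen's bar upright at columns 313-323, rows 107-267, midway between the open fingers. The knob is at (403,195).

```bash
python3 - <<'E'
from h import *
import json;s=json.load(open("s1.json"));g=cv2.imread("pics/w1.png")
gr=g.min(2)
for r in range(115,265,20):
    w=np.where(gr[r,300:340]>175)[0]+300; print(r,w.min() if len(w) else 0,w.max() if len(w) else 0,end="; ")
e=[wonz(u,s,.132) for u in((317,107),(319.5,267))];d=e[0]-e[1];print("bar",e,(e[0]+e[1])/2,np.linalg.norm(d),np.degrees(np.arctan2(d[1],d[0]))-90)
m=(g.max(2)<60).astype(np.uint8)[165:225,370:435];n,l,st,c=cv2.connectedComponentsWithStats(m);i=1+np.argmax(st[1:,4]);print(st[i],c[i]+[370,165],wonz(c[i]+[370,165],s,.12))
plan(((e[0]+e[1])[0]/2,(e[0]+e[1])[1]/2,.104),Rd(-9.9))
E
```

```text
115 305 312; 135 311 339; 155 311 324; 175 311 324; 195 311 321; 215 311 321; 235 300 321; 255 314 320; bar [array([0.46708989, 0.13279812, 0.132     ]), array([ 0.44483348, -0.01448224,  0.132     ])] [0.45596168 0.05915794 0.132     ] 0.14895252347484 -8.59328654514539
[  13   11   38   39 1108] [401.82851986 195.05054152] [0.53249216 0.04090724 0.12      ]
shift [-0.6, 0.6, 106.1] turn [0.001, -0.002, 0.008]
```

```bash
python3 -m crank '[[[-2,0,20],[0,0,0],60],[[-5,1,50],[0,0,0],60],[[-5,1,75],[0,0,0],60],[[-5,1,90],[0,0,0],60],[[-5,1,100],[0,0,0],60],[[-5,1,106],[0,0,0],60],[[-5,1,106],[0,0,0],40],[[-5,1,106],[0,0,0],20],[[-5,1,106],[0,0,0],8],[[-5,1,106],[0,0,0],0]]'
python3 -m crank '[[[0,0,0],[0,0,0],0],[[0,0,0],[0,0,0],0],[[0,0,0],[0,0,0],0],[[0,0,0],[0,0,0],0],[[0,0,0],[0,0,0],0],[[0,0,-1],[0,0,0],0],[[0,0,-3],[0,0,0],0],[[0,0,-6],[0,0,0],0],[[0,0,-10],[0,0,0],0],[[0,0,-12],[0,0,0],0]]'
```

```text
time_s: 2.7
ee_pos: [0.456, 0.0479, 0.1048]
tcp_rot: [[0.172, 0.985, 0.003], [0.985, -0.172, -0.002], [-0.001, 0.003, -1.0]]
wrist_force: [-0.0, -0.5, -0.2]
gripper_width: 0.0117
gripper_force: 0.0
time_s: 3.53
ee_pos: [0.4557, 0.0481, 0.1167]
tcp_rot: [[0.172, 0.985, 0.002], [0.985, -0.172, -0.002], [-0.001, 0.002, -1.0]]
wrist_force: [0.4, -1.1, 0.6]
gripper_width: 0.0
gripper_force: 0.0
```

```bash
python3 - <<'E'
from h import *
a=capture("wrist")[:,:,::-1];b=capture("side")[:,:,::-1]
o=np.hstack([cv2.resize(a[60:360,180:480],(400,400)),cv2.resize(b[150:350,200:400],(400,400),interpolation=cv2.INTER_CUBIC)]);cv2.imwrite("pics/c2.png",o)
print(state()["gripper_width"],state()["gripper_force"])
E
```

```text
-8.587625352171492e-05 0.0
```

View pics/c2.png

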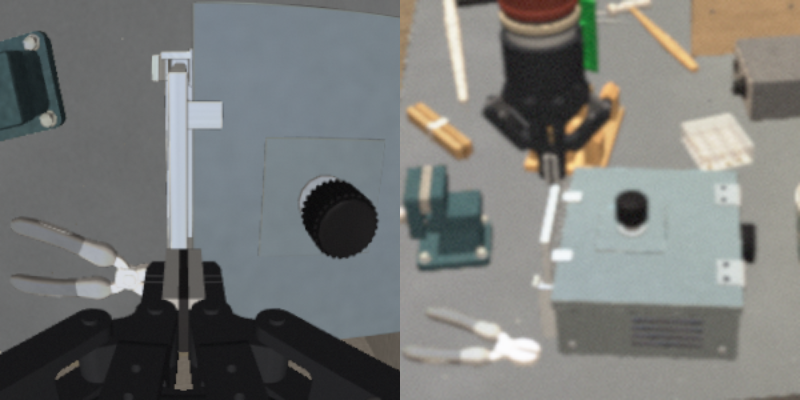

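The left half shows the closed fingers at crop (185,260), with the bar running away from them from (180,248) to (175,70). The right half shows the fingers over the bar. The width reads 0, so I need to check whether the bar is between the pads.

```bash
python3 - <<'E'
from h import *
def wproj(P,s):
    c=camera_info("wrist");K=np.array(c["K"]);M=np.array(c["mount"]);R=np.array(s["tcp_rot"])
    q=np.linalg.inv(M)@np.r_[R.T@(np.array(P)-s["ee_pos"]),1];q=q[:3];t=np.arccos(-q[2]/np.linalg.norm(q));h=np.hypot(q[0],q[1]);return [K[0,2]+K[0,0]*t*q[0]/h,K[1,2]-K[0,0]*t*q[1]/h]
def proj(n,P):
    c=camera_info(n);K=np.array(c["K"]);q=np.linalg.inv(np.array(c["extrinsics"]))@np.r_[P,1];return [K[0,2]+K[0,0]*q[0]/-q[2],K[1,2]+K[1,1]*q[1]/q[2]]
s=state();p=np.array(s["ee_pos"])
cr=lambda u:np.round([(u[0]-180)*4/3,(u[1]-60)*4/3])
cs=lambda u:np.round([(u[0]-200)*2+400,(u[1]-150)*2])
for nm,P in(("tcp",p),("grasp",p+[0,0,.0187]),("bar far",[.467,.1215,.132]),("bar near",[.4435,-.0142,.132]),("bar mid",[.455,.0539,.132])):print(nm,cr(wproj(P,s)),cs(proj("side",P)))
a=capture("wrist")[:,:,::-1];o=cv2.resize(a[190:290,250:385],(810-10,592),interpolation=cv2.INTER_CUBIC);cv2.imwrite("pics/c3.png",o)
E
```

```text
tcp [183. 228.] [555. 209.]
grasp [183. 246.] [554. 195.]
bar far [179.  71.] [562. 154.]
bar near [181. 350.] [544. 240.]
bar mid [179. 231.] [553. 194.]
```

View pics/c3.png

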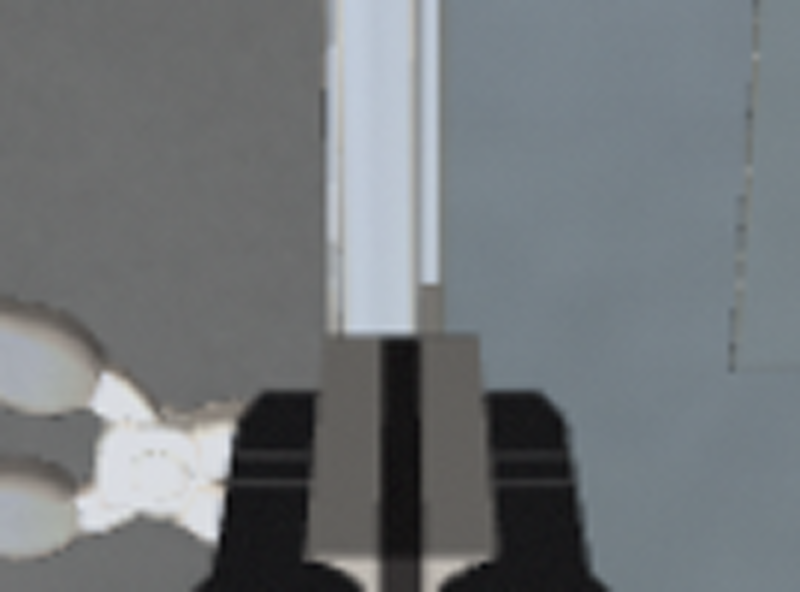

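```bash
python3 - <<'E'
from h import *
s=state();R=np.array(s["tcp_rot"]);p=np.array(s["ee_pos"])
for u in((317.5,247),(321,190+283/5.92)):
    o,d=wray(u,s);o=R.T@(o-p);d=R.T@d
    for x in(.011,0,-.011):
        q=o+d*(x-o[0])/d[0];print(u,"tool pt at x",x,np.round(q,4))
# side: vertical line through TCP, find height of tip
im=capture("side")[:,:,::-1];cv2.imwrite("pics/s3.png",im)
for v in(238,241,244,247,250,254):
    print(v,[im[v,u].tolist() for u in range(270,286,2)])
for z in(.1167,.13,.14,.15):
    c=camera_info("side");K=np.array(c["K"]);q=np.linalg.inv(np.array(c["extrinsics"]))@np.r_[p[:2],z,1];print(z,K[0,2]+K[0,0]*q[0]/-q[2],K[1,2]+K[1,1]*q[1]/q[2])
E
```

```text
(317.5, 247) tool pt at x 0.011 [ 0.011   0.     -0.0431]
(317.5, 247) tool pt at x 0 [ 0.      0.0001 -0.022 ]
(317.5, 247) tool pt at x -0.011 [-0.011   0.0001 -0.0008]
(321, 237.80405405405406) tool pt at x 0.011 [ 0.011   0.0019 -0.0326]
(321, 237.80405405405406) tool pt at x 0 [ 0.      0.0022 -0.0098]
(321, 237.80405405405406) tool pt at x -0.011 [-0.011   0.0026  0.0129]
238 [[81, 82, 83], [97, 102, 108], [99, 105, 109], [97, 104, 107], [108, 113, 122], [64, 67, 70], [95, 100, 106], [132, 143, 154]]
241 [[145, 147, 149], [138, 143, 146], [108, 113, 117], [109, 113, 115], [133, 140, 142], [122, 126, 130], [138, 144, 149], [147, 151, 154]]
244 [[149, 150, 152], [150, 152, 155], [167, 169, 169], [237, 237, 233], [235, 237, 232], [152, 160, 160], [159, 165, 167], [183, 187, 184]]
247 [[150, 152, 154], [147, 150, 152], [186, 186, 185], [244, 243, 239], [216, 218, 212], [159, 164, 164], [230, 232, 227], [245, 245, 240]]
250 [[148, 152, 154], [153, 155, 155], [225, 224, 220], [244, 244, 240], [194, 198, 196], [150, 155, 158], [189, 193, 193], [212, 216, 213]]
254 [[147, 153, 154], [174, 175, 174], [239, 239, 235], [239, 239, 236], [155, 158, 159], [135, 139, 144], [148, 154, 153], [180, 182, 170]]
0.1167 277.3762249620899 254.67194130010932
0.13 276.9720242506231 249.7267390751431
0.14 276.66385406145406 245.95642432330362
0.15 276.3519536290961 242.1404718316136
```

The visible fingertips sit about 40 mm short of the reported TCP: the wrist image gives tool z ≈ -0.043, and the side image gives a tip height of about 0.155. The fingers therefore closed above the bar. I'll open and go lower in guarded steps.

```bash
python3 -m crank '[[[0,0,0],[0,0,0],45],[[2,-1,0],[0,0,0],45],[[4,-2,0],[0,0,0],45],[[6,-2,0],[0,0,0],45],[[6,-2,3],[0,0,0],45],[[6,-2,8],[0,0,0],45],[[6,-2,14],[0,0,0],45],[[6,-2,19],[0,0,0],45],[[6,-2,22],[0,0,0],45],[[6,-2,22],[0,0,0],45]]'
python3 - <<'E'
from h import *
s=state();print(s["wrist_force"],s["ee_pos"],s["gripper_width"],hold_point_z)
g=capture("wrist")[:,:,::-1];cv2.imwrite("pics/w4.png",g)
h=capture("side")[:,:,::-1]
o=np.hstack([cv2.resize(g[150:350,220:420],(400,400),interpolation=cv2.INTER_CUBIC),cv2.resize(h[200:280,240:320],(400,400),interpolation=cv2.INTER_CUBIC)]);cv2.imwrite("pics/c4.png",o)
E
```

```text
time_s: 4.57
ee_pos: [0.4537, 0.054, 0.093]
tcp_rot: [[0.172, 0.985, -0.001], [0.985, -0.172, -0.002], [-0.002, -0.001, -1.0]]
wrist_force: [-0.7, 0.9, -0.3]
gripper_width: 0.0449
gripper_force: 0.0
[-0.66780038  0.94227813 -0.29778929] [0.45365621 0.05397565 0.0930069 ] 0.04487157471893536 -0.0187
```

View pics/c4.png

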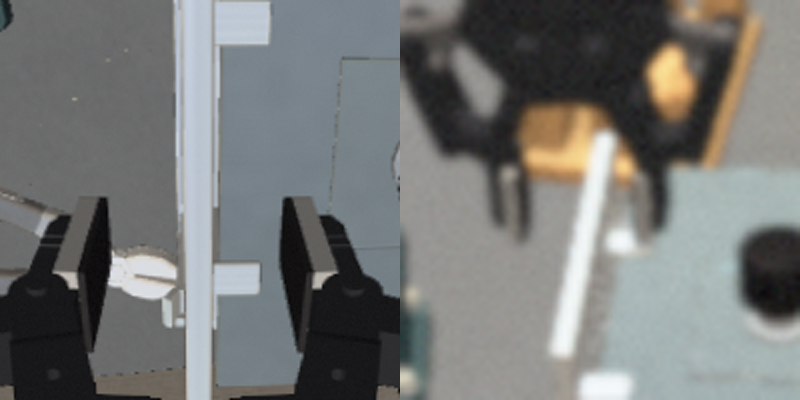

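The pads straddle the bar, which is at wrist crop columns 185-213 with the pads at columns 108 and 285. In the side crop the tips at (515,240) and (645,250) give a tip height of about 0.135, level with the bar's top. I'll go 23 mm lower and close.

```bash
python3 -m crank '[[[0,0,6],[0,0,0],45],[[0,0,12],[0,0,0],45],[[0,0,18],[0,0,0],45],[[0,0,23],[0,0,0],40],[[0,0,23],[0,0,0],25],[[0,0,23],[0,0,0],8],[[0,0,23],[0,0,0],0],[[0,0,23],[0,0,0],0],[[0,0,23],[0,0,0],0],[[0,0,23],[0,0,0],0]]'
```

```text
time_s: 5.5
ee_pos: [0.4544, 0.0541, 0.071]
tcp_rot: [[0.172, 0.985, 0.001], [0.985, -0.172, -0.002], [-0.002, 0.001, -1.0]]
wrist_force: [-0.5, 0.3, -1.1]
gripper_width: 0.0067
gripper_force: 61.0
```

```bash
python3 -m crank '[[[0,0,-2],[0,0,0],0],[[0,0,-8],[0,0,0],0],[[0,0,-18],[0,0,0],0],[[0,0,-32],[0,0,0],0],[[0,0,-48],[0,0,0],0],[[0,0,-64],[0,0,0],0],[[0,0,-80],[0,0,0],0],[[0,0,-95],[0,0,0],0],[[0,0,-106],[0,0,0],0],[[0,0,-110],[0,0,0],0]]'
python3 - <<'E'
from h import *
S=lambda x,y:(200+(x+.5)/4-.5,180+(y+.5)/4-.5)
for p in((318,38),(369,42),(420,46),(279,122),(333,128),(388,134)):print(onz("side",S(*p),.059)[:2])
s=state();p=s["ee_pos"];print(p,s["wrist_force"])
# near slot
plan((.4702,.3254,.182),Rd(-16.3))
E
```

```text
time_s: 6.33
ee_pos: [0.4552, 0.0546, 0.183]
tcp_rot: [[0.172, 0.985, 0.004], [0.985, -0.172, -0.002], [-0.001, 0.005, -1.0]]
wrist_force: [0.1, 0.4, -1.9]
gripper_width: 0.0068
gripper_force: 60.9
[0.47038155 0.38909942]
[0.50478671 0.37942988]
[0.53891351 0.36983857]
[0.44120105 0.29240902]
[0.47530401 0.28127358]
[0.5096726  0.27017508]
[0.45517092 0.05463184 0.18300904] [ 0.14085923  0.44139817 -1.93963847]
shift [269.3, -31.8, 0.7] turn [0.005, 0.0, 0.111]
```

```bash
python3 - <<'E'
from h import *
T=lambda x,y:(250+(x+.5)/3.6-.5,145+(y+.5)/3.6-.5)
P=np.array([onz("top",T(*p),.055) for p in((98,218),(82,270),(65,323),(240,264),(225,314),(210,365))]);print(P[:,:2],P.mean(0))
# centre estimate & side teeth in wrist? plan to near slot
c=np.array([.4878,.322]);a=np.radians(-16.4);x=np.array([np.cos(a),np.sin(a)]);t=c-.018*x;print(t)
plan((*t,.182),Rd(-16.4))
E
```

```text
[[0.53827792 0.35937965]
 [0.50304081 0.36908905]
 [0.46735125 0.37938278]
 [0.5093491  0.26310979]
 [0.47559717 0.27247887]
 [0.44139032 0.28177489]] [0.48916776 0.32086917 0.055     ]
[0.47053235 0.32708215]
shift [271.0, -31.8, 0.7] turn [0.005, 0.0, 0.113]
```

```bash
python3 -m crank '[[[10,-1,0],[0,0,0],0],[[30,-4,0],[0,0,0.01],0],[[60,-7,0],[0,0,0.025],0],[[95,-11,0],[0,0,0.04],0],[[130,-15,0],[0,0,0.055],0],[[165,-19,0],[0,0,0.07],0],[[200,-23,0],[0,0,0.085],0],[[230,-27,0],[0,0,0.1],0],[[245,-29,0],[0.005,0,0.111],0],[[250,-30,0],[0.005,0,0.111],0]]'
python3 - <<'E'
from h import *
s=state();plan((.4705,.327,.15),Rd(-16.4))
E
```

```text
time_s: 7.17
ee_pos: [0.4657, 0.3108, 0.1795]
tcp_rot: [[0.274, 0.962, -0.006], [0.962, -0.274, 0.002], [0.0, -0.007, -1.0]]
wrist_force: [-0.2, -0.3, -2.8]
gripper_width: 0.007
gripper_force: 60.9
shift [16.9, 0.4, 29.5] turn [-0.007, -0.0, 0.008]
```

```bash
python3 -m crank '[[[5,1,2],[0,0,0],0],[[10,1,6],[-0.003,0,0.004],0],[[15,1,12],[-0.007,0,0.008],0],[[17,1,18],[-0.007,0,0.008],0],[[17,1,24],[-0.007,0,0.008],0],[[17,1,29],[-0.007,0,0.008],0],[[17,1,30],[-0.007,0,0.008],0],[[17,1,30],[-0.007,0,0.008],0],[[17,1,30],[-0.007,0,0.008],0],[[17,1,30],[-0.007,0,0.008],0]]'
python3 - <<'E'
from h import *
s=state();plan((.4713,.3272,.075),Rd(-16.4))
g=capture("wrist")[:,:,::-1];h=capture("side")[:,:,::-1];t=capture("top")[:,:,::-1]
cv2.imwrite("pics/w5.png",g);cv2.imwrite("pics/c5.png",np.hstack([cv2.resize(g[100:300,220:420],(400,400)),cv2.resize(h[160:260,240:340],(400,400),interpolation=cv2.INTER_CUBIC)]))
E
```

```text
time_s: 8.0
ee_pos: [0.4737, 0.3218, 0.1509]
tcp_rot: [[0.288, 0.958, 0.003], [0.958, -0.288, -0.002], [-0.001, 0.004, -1.0]]
wrist_force: [-0.0, 0.0, -1.9]
gripper_width: 0.0073
gripper_force: 60.8
shift [4.6, -4.1, 75.9] turn [0.004, 0.001, -0.006]
```

View pics/c5.png

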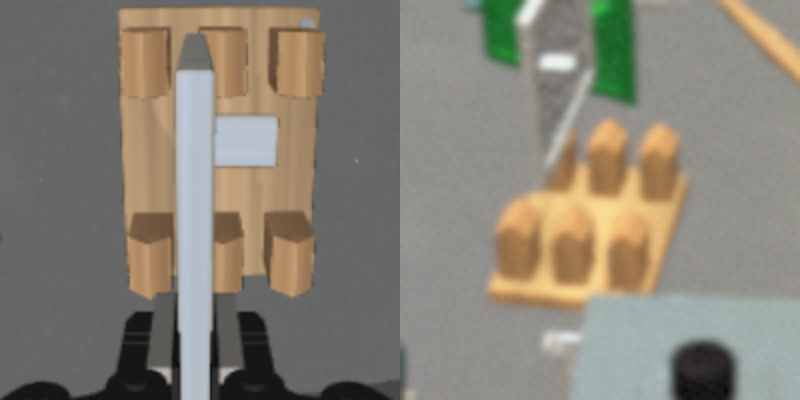

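The wrist crop shows the bar at columns 178-213 over the rack. The near slot, between the first and second teeth, is centred at about column 185, so a shift of about 4 mm is needed, which agrees with the plan.

```bash
python3 -m crank '[[[2,-2,0],[0,0,0],0],[[5,-4,0],[0.004,0,-0.006],0],[[5,-4,2],[0.004,0,-0.006],0],[[5,-4,6],[0.004,0,-0.006],0],[[5,-4,12],[0.004,0,-0.006],0],[[5,-4,18],[0.004,0,-0.006],0],[[5,-4,22],[0.004,0,-0.006],0],[[5,-4,24],[0.004,0,-0.006],0],[[5,-4,24],[0.004,0,-0.006],0],[[5,-4,24],[0.004,0,-0.006],0]]'
python3 - <<'E'
from h import *
plan((.4713,.3272,.075),Rd(-16.4))
E
```

```text
time_s: 8.98
ee_pos: [0.4711, 0.3276, 0.1263]
tcp_rot: [[0.282, 0.959, -0.001], [0.959, -0.282, -0.002], [-0.002, -0.001, -1.0]]
wrist_force: [-0.4, 0.2, -1.6]
gripper_width: 0.0067
gripper_force: 60.9
shift [-0.3, 0.4, 51.3] turn [-0.001, 0.002, 0.0]
```

```bash
python3 -m crank '[[[0,0,4],[0,0,0],0],[[0,0,10],[0,0,0],0],[[0,0,17],[0,0,0],0],[[0,0,24],[0,0,0],0],[[0,0,31],[0,0,0],0],[[0,0,37],[0,0,0],0],[[0,0,43],[0,0,0],0],[[0,0,47],[0,0,0],0],[[0,0,50],[0,0,0],0],[[0,0,51],[0,0,0],0]]'
```

```text
time_s: 9.82
ee_pos: [0.4708, 0.3274, 0.0749]
tcp_rot: [[0.282, 0.959, -0.002], [0.959, -0.282, -0.002], [-0.003, -0.001, -1.0]]
wrist_force: [-0.4, 0.8, -2.2]
gripper_width: 0.0065
gripper_force: 60.9
```

```bash
python3 -m crank '[[[0,0,1],[0,0,0],0],[[0,0,2],[0,0,0],0],[[0,0,3],[0,0,0],0],[[0,0,3],[0,0,0],0],[[0,0,3],[0,0,0],4],[[0,0,3],[0,0,0],10],[[0,0,3],[0,0,0],20],[[0,0,3],[0,0,0],35],[[0,0,3],[0,0,0],45],[[0,0,3],[0,0,0],45]]'
python3 -m crank '[[[0,0,-5],[0,0,0],50],[[0,0,-15],[0,0,0],50],[[0,0,-30],[0,0,0],50],[[0,0,-50],[0,0,0],50],[[0,0,-70],[0,0,0],50],[[0,0,-90],[0,0,0],60],[[0,0,-105],[0,0,0],60],[[0,0,-115],[0,0,0],60],[[0,0,-118],[0,0,0],60],[[0,0,-118],[0,0,0],60]]'
python3 - <<'E'
from h import *
for n in("side","top","wrist"):cv2.imwrite(f"pics/{n}6.png",capture(n)[:,:,::-1])
s=state();import json;json.dump({k:np.array(s[k]).tolist() for k in("ee_pos","tcp_rot","joints")},open("s6.json","w"))
print(s["joints"]);plan((.533,.0410,.20),Rd(-9.7))
E
```

```text
time_s: 10.65
ee_pos: [0.471, 0.3277, 0.0725]
tcp_rot: [[0.282, 0.959, -0.001], [0.959, -0.282, -0.001], [-0.002, -0.001, -1.0]]
wrist_force: [0.1, 0.2, 0.1]
gripper_width: 0.0454
gripper_force: 0.0
time_s: 11.48
ee_pos: [0.4715, 0.3281, 0.1915]
tcp_rot: [[0.282, 0.959, 0.0], [0.959, -0.282, -0.001], [-0.0, 0.001, -1.0]]
wrist_force: [-0.1, -0.1, -0.4]
gripper_width: 0.0599
gripper_force: 0.0
[-21.21179786  30.45583817 -24.89873499  94.3318861   14.48432354
  58.67206157 -67.10678591]
shift [-257.0, 140.6, -9.9] turn [-0.002, 0.004, -0.117]
```

The screen is released. I'll check it numerically, then move over the knob.

```bash
python3 -m crank '[[[-15,8,0],[0,0,0],60],[[-45,25,-2],[0,0,0],60],[[-80,44,-4],[0,0,-0.02],60],[[-115,63,-6],[0,0,-0.04],60],[[-150,82,-8],[0,0,-0.06],60],[[-185,101,-10],[0,0,-0.08],60],[[-220,120,-10],[0,0,-0.1],60],[[-245,134,-10],[-0.002,0.004,-0.117],60],[[-257,141,-10],[-0.002,0.004,-0.117],60],[[-257,141,-10],[-0.002,0.004,-0.117],60]]'
python3 - <<'E'
from h import *
import json;s=json.load(open("s6.json"));g=cv2.imread("pics/wrist6.png");hs=cv2.cvtColor(g,cv2.COLOR_BGR2HSV)
m=((hs[:,:,2]>185)&(hs[:,:,1]<45)).astype(np.uint8);m[:,:290]=0;m[:,345:]=0
n,l,st,c=cv2.connectedComponentsWithStats(m);print([ (st[i].tolist()) for i in range(1,n) if st[i,4]>100])
for r in range(100,260,15):
    w=np.where(m[r])[0];print(r,(w.min(),w.max()) if len(w) else None,end=" ")
s=state();g=capture("wrist")[:,:,::-1];cv2.imwrite("pics/w7.png",g)
m=(g.max(2)<60).astype(np.uint8);m[:130]=0;m[245:]=0;m[:,280:][:,75:]=0;m[:,:280]=0
n,l,st,c=cv2.connectedComponentsWithStats(m);i=1+np.argmax(st[1:,4]);print("\n",st[i],c[i],wonz(c[i],s,.125));plan((.533,.041,.059),Rd(-9.7))
E
```

```text
time_s: 12.47
ee_pos: [0.5341, 0.0354, 0.1993]
tcp_rot: [[0.177, 0.984, -0.001], [0.984, -0.177, -0.001], [-0.002, -0.001, -1.0]]
wrist_force: [1.3, 0.0, 0.2]
gripper_width: 0.0597
gripper_force: 0.0
[[314, 116, 9, 160, 1299], [324, 133, 19, 14, 258], [324, 227, 17, 12, 198]]
100 None 115 None 130 (np.int64(314), np.int64(322)) 145 (np.int64(314), np.int64(341)) 160 (np.int64(314), np.int64(321)) 175 (np.int64(314), np.int64(321)) 190 (np.int64(314), np.int64(321)) 205 (np.int64(314), np.int64(321)) 220 (np.int64(314), np.int64(321)) 235 (np.int64(315), np.int64(339)) 250 (np.int64(314), np.int64(321)) 
 [ 296  168   39   42 1251] [315.06954436 188.27178257] [0.53336925 0.04184246 0.125     ]
shift [1.5, -0.8, 140.7] turn [-0.001, -0.001, -0.004]
```

```bash
python3 -m crank '[[[2,-1,20],[0,0,-0.004],60],[[2,-1,45],[0,0,-0.004],60],[[2,-1,70],[0,0,-0.004],60],[[2,-1,90],[0,0,-0.004],60],[[2,-1,105],[0,0,-0.004],60],[[2,-1,115],[0,0,-0.004],60],[[2,-1,122],[0,0,-0.004],60],[[2,-1,125],[0,0,-0.004],60],[[2,-1,125],[0,0,-0.004],60],[[2,-1,125],[0,0,-0.004],60]]'
python3 -m crank '[[[0,0,3],[0,0,0],60],[[0,0,7],[0,0,0],60],[[0,0,11],[0,0,0],60],[[0,0,14],[0,0,0],60],[[0,0,15],[0,0,0],60],[[0,0,15],[0,0,0],45],[[0,0,15],[0,0,0],20],[[0,0,15],[0,0,0],0],[[0,0,15],[0,0,0],0],[[0,0,15],[0,0,0],0]]'
```

```text
time_s: 13.35
ee_pos: [0.534, 0.0444, 0.0765]
tcp_rot: [[0.164, 0.987, 0.003], [0.987, -0.164, 0.002], [0.003, 0.003, -1.0]]
wrist_force: [0.9, 0.8, -0.6]
gripper_width: 0.06
gripper_force: 0.0
time_s: 14.18
ee_pos: [0.5341, 0.0438, 0.0613]
tcp_rot: [[0.164, 0.986, 0.003], [0.986, -0.164, 0.002], [0.002, 0.003, -1.0]]
wrist_force: [0.5, 0.4, 0.7]
gripper_width: 0.0302
gripper_force: 59.3
```

```bash
python3 -m crank '[[[0,0,0],[0,0,0],0],[[0,0,0],[0,0,0],0],[[0,0,0],[0,0,0],0],[[0,0,-1],[0,0,0],0],[[0,0,-2],[0,0,0],0],[[0,0,-3],[0,0,0],0],[[0,0,-4],[0,0,0],0],[[0,0,-5],[0,0,0],0],[[0,0,-5],[0,0,0],0],[[0,0,-5],[0,0,0],0]]'
```

```text
time_s: 15.02
ee_pos: [0.5342, 0.0438, 0.064]
tcp_rot: [[0.165, 0.986, 0.002], [0.986, -0.165, 0.003], [0.003, 0.001, -1.0]]
wrist_force: [7.9, 0.4, -15.6]
gripper_width: 0.0306
gripper_force: 61.3
```

```bash
python3 -m crank '[[[0,0,-1],[0,0,0],0],[[0,0,-1],[0,0,0],0],[[0,0,-2],[0,0,0],0],[[0,0,-2],[0,0,0],0],[[0,0,-2],[0,0,0],0],[[0,0,-2],[0,0,0],0],[[0,0,-2],[0,0,0],0],[[0,0,-2],[0,0,0],0],[[0,0,-2],[0,0,0],0],[[0,0,-2],[0,0,0],0]]'
```

```text
time_s: 15.85
ee_pos: [0.5342, 0.0438, 0.0643]
tcp_rot: [[0.165, 0.986, 0.001], [0.986, -0.165, 0.004], [0.004, 0.001, -1.0]]
wrist_force: [11.3, 0.7, -25.8]
gripper_width: 0.0303
gripper_force: 62.1
```

The lid is caught: it stopped 3 mm up while the pull reached 26 N. I'll let it down and turn the knob a quarter turn.

```bash
python3 -m crank '[[[0,0,2],[0,0,0],0],[[0,0,4],[0,0,0],0],[[0,0,6],[0,0,0],0],[[0,0,7],[0,0,0],0],[[0,0,7],[0,0,-0.08],0],[[0,0,7],[0,0,-0.18],0],[[0,0,7],[0,0,-0.28],0],[[0,-1,7],[0,0,-0.38],0],[[0,-1,7],[0,0,-0.48],0],[[0,-1,7],[0,0,-0.58],0]]'
python3 -m crank '[[[0,0,0],[0,0,-0.1],0],[[0,0,0],[0,0,-0.2],0],[[-1,0,0],[0,0,-0.3],0],[[-1,0,0],[0,0,-0.4],0],[[-1,0,0],[0,0,-0.5],0],[[-1,0,0],[0,0,-0.6],0],[[-1,0,0],[0,0,-0.7],0],[[-1,0,0],[0,0,-0.8],0],[[-1,0,0],[0,0,-0.9],0],[[-1,0,0],[0,0,-1.0],0]]'
python3 -c "
from h import *
s=state();print(s['joints'],s['moment']);plan((.5333,.042,.061),Rd(80.3))"
```

```text
time_s: 16.68
ee_pos: [0.5314, 0.0434, 0.0613]
tcp_rot: [[-0.407, 0.913, -0.0], [0.913, 0.407, 0.0], [0.0, -0.0, -1.0]]
wrist_force: [0.4, -1.1, 1.5]
gripper_width: 0.03
gripper_force: 64.4
time_s: 17.52
ee_pos: [0.5286, 0.0398, 0.0612]
tcp_rot: [[-0.988, 0.151, -0.006], [0.151, 0.988, -0.006], [0.005, -0.007, -1.0]]
wrist_force: [-6.1, -4.9, 8.8]
gripper_width: 0.0302
gripper_force: 65.1
[ 21.91384975  42.55201148 -46.42745347 108.49433457  41.62540588
  47.99703194  34.46851585] [-0.87192283  1.16455876 -0.14227625]
shift [-4.3, 2.8, 0.2] turn [-0.007, -0.005, 0.017]
```

```bash
python3 -m crank '[[[0,0,0],[0,0,0],20],[[0,0,0],[0,0,0],40],[[0,0,0],[0,0,0],55],[[0,0,0],[0,0,0],55],[[-2,1,0],[0,0,0],55],[[-4,3,0],[0,0,0.01],55],[[-4,3,0],[0,0,0.017],55],[[-4,3,0],[0,0,0.017],55],[[-4,3,0],[0,0,0.017],55],[[-4,3,0],[0,0,0.017],55]]'
python3 -c "
from h import *
s=state();print(s['wrist_force']);plan((.5335,.042,.059),Rd(80.3))"
```

```text
time_s: 18.35
ee_pos: [0.5373, 0.0454, 0.0608]
tcp_rot: [[-0.985, 0.172, 0.001], [0.172, 0.985, 0.002], [-0.001, 0.002, -1.0]]
wrist_force: [0.4, 0.8, 0.4]
gripper_width: 0.0549
gripper_force: 0.0
[0.37542285 0.7580958  0.43451662]
shift [3.1, -4.0, 1.8] turn [0.002, 0.001, -0.003]
```

```bash
python3 -m crank '[[[2,-2,0],[0,0,0],55],[[3,-3,1],[0,0,0],55],[[3,-3,1],[0,0,0],55],[[3,-3,1],[0,0,0],30],[[3,-3,1],[0,0,0],10],[[3,-3,1],[0,0,0],0],[[3,-3,1],[0,0,0],0],[[3,-3,1],[0,0,0],0],[[3,-3,1],[0,0,0],0],[[3,-3,1],[0,0,0],0]]'
python3 - <<'E'
from h import *
s=state();print(s["wrist_force"])
# TCP arc about hinge: box yaw -9.7, hinge 110 mm behind knob, z .084; tool x=-box x, tool z down
a=np.radians(-9.7);bx=np.array([np.cos(a),np.sin(a)]);h=np.array([.5333,.042])@bx+.110
u=np.array(s["ee_pos"][:2])@bx-h;w=s["ee_pos"][2]-.084;print("rel",u,w)
for t in range(3,49,3):
    q=np.radians(t);x=u*np.cos(q)+w*np.sin(q);z=-u*np.sin(q)+w*np.cos(q);print(t,round(q,3),"toolx",round(-(x-u)*1e3,1),"toolz",round(-(z-w)*1e3,1))
E
```

```text
time_s: 19.18
ee_pos: [0.5332, 0.0391, 0.0603]
tcp_rot: [[-0.985, 0.174, -0.0], [0.174, 0.985, -0.005], [-0.001, -0.005, -1.0]]
wrist_force: [-2.4, -6.2, 7.2]
gripper_width: 0.0303
gripper_force: 58.8
[-2.44517045 -6.24773709  7.19192254]
rel -0.10962408379931843 -0.023720411493171015
3 0.052 toolx 1.1 toolz -5.8
6 0.105 toolx 1.9 toolz -11.6
9 0.157 toolx 2.4 toolz -17.4
12 0.209 toolx 2.5 toolz -23.3
15 0.262 toolx 2.4 toolz -29.2
18 0.314 toolx 2.0 toolz -35.0
21 0.367 toolx 1.2 toolz -40.9
24 0.419 toolx 0.2 toolz -46.6
27 0.471 toolx -1.2 toolz -52.4
30 0.524 toolx -2.8 toolz -58.0
33 0.576 toolx -4.8 toolz -63.5
36 0.628 toolx -7.0 toolz -69.0
39 0.681 toolx -9.5 toolz -74.3
42 0.733 toolx -12.3 toolz -79.4
45 0.785 toolx -15.3 toolz -84.5
48 0.838 toolx -18.6 toolz -89.3
```

```bash
python3 -m crank '[[[0,-1,-2],[0,0.017,0],0],[[1,-1,-4],[0,0.035,0],0],[[1,-1,-6],[0,0.052,0],0],[[1,-1,-8],[0,0.07,0],0],[[2,-1,-10],[0,0.09,0],0],[[2,-1,-12],[0,0.105,0],0],[[2,-1,-13],[0,0.117,0],0],[[2,-1,-13],[0,0.117,0],0],[[2,-1,-13],[0,0.117,0],0],[[2,-1,-13],[0,0.117,0],0]]'
python3 -c "
from h import *
s=state();print(s['joints'],s['moment'])"
```

```text
time_s: 20.02
ee_pos: [0.5306, 0.0397, 0.0721]
tcp_rot: [[-0.978, 0.173, -0.116], [0.172, 0.985, 0.018], [0.117, -0.003, -0.993]]
wrist_force: [-2.5, -6.0, -1.7]
gripper_width: 0.0304
gripper_force: 60.0
[ 23.12600732  45.26485176 -48.64948654 101.78861865  35.581639
  57.17589348  39.71343661] [-1.18541253  0.0518544   0.08127373]
```

```bash
python3 -m crank '[[[0,0,-3],[0,0.026,0],0],[[1,0,-6],[0,0.052,0],0],[[2,0,-12],[0,0.105,0],0],[[2,0,-17],[0,0.157,0],0],[[3,0,-23],[0,0.209,0],0],[[2,0,-29],[0,0.262,0],0],[[2,0,-35],[0,0.314,0],0],[[1,0,-39],[0,0.35,0],0],[[1,0,-41],[0,0.367,0],0],[[1,0,-41],[0,0.367,0],0]]'
python3 -c "
from h import *
s=state();print(s['joints'],s['moment'])"
```

```text
time_s: 20.85
ee_pos: [0.5336, 0.0392, 0.1136]
tcp_rot: [[-0.87, 0.171, -0.463], [0.152, 0.985, 0.077], [0.469, -0.004, -0.883]]
wrist_force: [-4.9, -5.5, 1.8]
gripper_width: 0.0304
gripper_force: 60.4
[ 21.17311554  54.2741474  -49.90834099  80.01032053  23.90666401
  86.64281059  50.15086806] [-1.29307908  0.40396787  0.6812183 ]
```

```bash
python3 -m crank '[[[0,0,-3],[0,0.026,0],0],[[1,0,-6],[0,0.052,0],0],[[1,0,-9],[0,0.08,0],0],[[2,0,-12],[0,0.105,0],0],[[2,0,-15],[0,0.131,0],0],[[2,0,-17],[0,0.157,0],0],[[2,0,-20],[0,0.183,0],0],[[2,0,-23],[0,0.209,0],0],[[2,0,-26],[0,0.235,0],0],[[2,0,-26],[0,0.235,0],0]]'
python3 - <<'E'
from h import *
s=state();print(s['joints'],s['moment'],np.degrees(np.arccos(-s["tcp_rot"][2][2])))
w=capture("side")[:,:,::-1];t=capture("top")[:,:,::-1]
cv2.imwrite("pics/c8.png",np.hstack([cv2.resize(w[120:320,190:390],(400,400),interpolation=cv2.INTER_CUBIC),cv2.resize(t[120:320,250:450],(400,400),interpolation=cv2.INTER_CUBIC)]))
E
```

```text
time_s: 21.68
ee_pos: [0.5437, 0.0375, 0.1388]
tcp_rot: [[-0.737, 0.17, -0.654], [0.129, 0.986, 0.11], [0.663, -0.003, -0.749]]
wrist_force: [-7.3, -5.9, 4.8]
gripper_width: 0.0306
gripper_force: 60.5
[ 17.74621345  61.15209282 -48.55125116  64.80044766  19.13767204
 105.03372436  53.04073523] [-1.2198787   0.80693134  1.12670821] 41.527491768276384
```

View pics/c8.png

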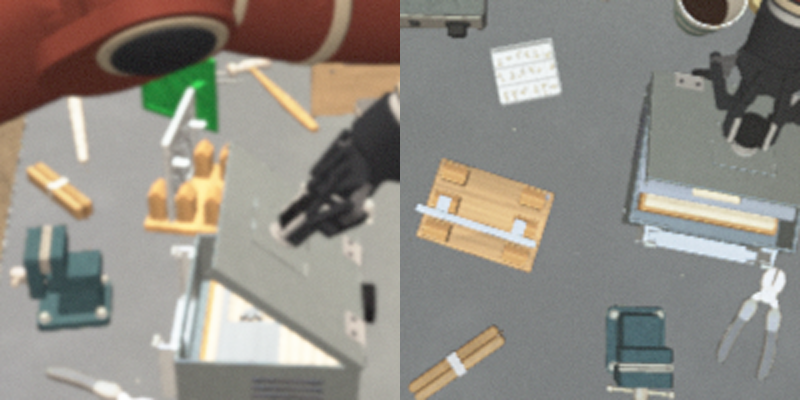

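The picture shows the lid held open by the knob, gripped at left crop (290,230). The screen stands in the rack's near slot with its bar at right crop (415,210)-(537,245). The mug, grid box and clamp are where they were. I'll add a little opening, settle and hand in.

```bash
python3 -m crank '[[[0,0,-2],[0,0.017,0],0],[[0,0,-3],[0,0.03,0],0],[[0,0,-4],[0,0.035,0],0],[[0,0,-4],[0,0.035,0],0],[[0,0,-4],[0,0.035,0],0],[[0,0,-4],[0,0.035,0],0],[[0,0,-4],[0,0.035,0],0],[[0,0,-4],[0,0.035,0],0],[[0,0,-4],[0,0.035,0],0],[[0,0,-4],[0,0.035,0],0]]' && python3 -c "
from bench import *
print(finish_job())"
```

```text
time_s: 22.62
ee_pos: [0.546, 0.0371, 0.1424]
tcp_rot: [[-0.716, 0.169, -0.678], [0.124, 0.986, 0.114], [0.687, -0.003, -0.726]]
wrist_force: [-6.7, -5.6, 4.5]
gripper_width: 0.0304
gripper_force: 60.4
the job is handed in; nothing more can be done
None
```

The aluminium screen stands in the rack's near slot; the lid was caught, so I turned its knob a quarter turn to free it, and the arm is holding it open at about 43 degrees; the job was handed in at 22.6 s.

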